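# Let the green beads through the feeder gate

### The job

On the jeweller's bench stand two bead feeders, each with a rocking lever. On the one loaded with green beads, press the red pad down with the fingertips so that the other end lifts the gate and all three green beads roll into its tray, then let the pad come back up so the gate is shut again. Do not touch any beads, and leave the orange feeder and everything else on the bench as it is.

Things in the scene. Friction and masses are not known exactly. Their poses are not given: they have to be found in the camera images.
- feeder_green: bead feeder loaded with dark green beads (the two differ only in the beads), fixed to the bench. Origin on the bench under the lever's pivot. A steel lever 190 mm long runs along its x axis, 62 mm up, between brass cheeks 72 mm high: red pad at its -x end, gate at its +x end, across a chute (line x = +85 mm, up to 76 mm high) that slopes 12 degrees down from y = +88 to -26 mm. Base 10 mm thick.
- rocker_green (a joint): dark green feeder's lever, rad: 0 = at rest, gate shut; grows as the pad goes down and the gate rises; 0.40 = stop, gate fully up (beads pass from about 0.25). A spring brings it back to 0 when let go; the pad takes about 1.2 N to start and 2.5 N at the stop.
- pad_green (a point): dark green feeder's red press pad, a 34 mm disc 6 mm thick; origin at the centre of its top face, at x = -85 mm in the feeder's frame, 72 mm above the bench at rest. It sinks 33 mm to the stop, tilting with the lever. The space above it is free; what stands near it is lower than 80 mm.
- tray_green (a point): middle of the dark green feeder's catch tray, near its floor, 19 mm above the bench, at x = 85, y = -70 mm in the feeder's frame; axes as the feeder's. Wood lined with grey felt, inside 62 mm (x) by 82 mm (y), walls to 46 mm above the bench; the floor slopes 4 degrees down to -y.
- green1: (origin at its centre) a dark green polished stone bead, a ball of 22 mm diameter, about 16 g; number 1 from the gate in the dark green feeder's chute.
- green2: (origin at its centre) a dark green polished stone bead, a ball of 22 mm diameter, about 16 g; number 2 from the gate in the dark green feeder's chute.
- green3: (origin at its centre) a dark green polished stone bead, a ball of 22 mm diameter, about 16 g; number 3 from the gate in the dark green feeder's chute.
- feeder_orange: bead feeder loaded with bright orange beads (the two differ only in the beads), fixed to the bench. Origin on the bench under the lever's pivot. A steel lever 190 mm long runs along its x axis, 62 mm up, between brass cheeks 72 mm high: red pad at its -x end, gate at its +x end, across a chute (line x = +85 mm, up to 76 mm high) that slopes 12 degrees down from y = +88 to -26 mm. Base 10 mm thick.
- rocker_orange (a joint): bright orange feeder's lever, rad: 0 = at rest, gate shut; grows as the pad goes down and the gate rises; 0.40 = stop, gate fully up (beads pass from about 0.25). A spring brings it back to 0 when let go; the pad takes about 1.2 N to start and 2.5 N at the stop.
- pad_orange (a point): bright orange feeder's red press pad, a 34 mm disc 6 mm thick; origin at the centre of its top face, at x = -85 mm in the feeder's frame, 72 mm above the bench at rest. It sinks 33 mm to the stop, tilting with the lever. The space above it is free; what stands near it is lower than 80 mm.
- orange1: (origin at its centre) a bright orange polished stone bead, a ball of 22 mm diameter, about 16 g; number 1 from the gate in the bright orange feeder's chute.
- orange2: (origin at its centre) a bright orange polished stone bead, a ball of 22 mm diameter, about 16 g; number 2 from the gate in the bright orange feeder's chute.
- orange3: (origin at its centre) a bright orange polished stone bead, a ball of 22 mm diameter, about 16 g; number 3 from the gate in the bright orange feeder's chute.
- ringcone: bystander, loose, to be left alone: small wooden ring cone with a brass ring, 42 mm across, 58 mm high; origin at the centre of its underside.
- bluejar: bystander, loose, to be left alone: blue jar with grey cap, 40 mm diameter, 80 mm high; origin at the centre of its underside.
- hammer: bystander, loose, to be left alone: hammer lying on the bench, 220 mm long along its x axis; origin at the centre of its underside.
- case: bystander, loose, to be left alone: black spectacle case, 150 x 60 x 26 mm (x, y, z); origin at the centre of its underside.
- brush: bystander, loose, to be left alone: bench brush, 160 mm long along its x axis; origin at the centre of its underside.
- charcoal: bystander, loose, to be left alone: black charcoal block, 90 x 60 x 30 mm (x, y, z); origin at the centre of its underside.

How it is judged:
By the outcome, as a careful person would: the job done as asked, in the order asked, and still so for the second after the job is handed in, with the robot touching nothing.
It also fails if it takes over 32 s, if anything falls off the work surface, if the arm or the gripper's body presses on something with over 40 N, if the wrist force passes 120 N, or if a joint passes its speed limit or range.

### The arm

A 6-joint arm with a two-finger parallel gripper is mounted at the origin on the work surface. World frame = base frame: x ahead of the robot, y to its left, z up, the work surface at z = 0. Lengths are in m, angles in rad, forces in N, time in s.
With the tool pointing down it reaches from about 0.35 to 0.775 m from the base axis. Payload 5.5 kg.
Tool frame: the origin (TCP) lies midway between the tips of the shut fingers; the grasp point (between the pads) lies 19 mm behind it; z points along the fingers, y is the line along which they close (so a half turn about z gives the same grasp; the last joint's range is limited). The gripper opens to 85 mm and grips with 20 to 120 N. Pads are 22 mm wide; open, the fingers measure 114 mm over their backs; the gripper's body (76 mm by 85 mm) begins 54 mm behind the grasp point. The pads swing forward as they close: fully open they stand 13 mm farther back than shut.
Start: joints at [1.02, 0.313, 0.046, 1.304, 0, 1.431], TCP at [0.23, 0.527, 0.231] pointing down, gripper open.
Joint ranges: [-2.76, 2.76], [-0.86, 1.69], [-1.03, 1.26], [-2.2, 2.34], [-1.47, 1.5], [-3.14, 3.14]. Speed limits (rad/s): [2.57, 2.57, 3.14, 3.14, 3.14, 3.14].

### API

Orientations are given as a unit quaternion [x, y, z, w].
In Python, from workcell import manip gives the robot as it stands. The module is installed in compiled form; this text tells all that it offers.
- The arm moves only by the shell command python3 -m jog 'ROWS'. ROWS is JSON, a list that holds one entry, the list of rows, each a list of 7 numbers: the shift along the tool's x, y, z in units of 40 mm (1.0 is 40 mm), then the turn, a rotation vector about the tool's x, y, z in units of 5 degrees (1.0 is 5 degrees), then the opening, from 0 (shut) to 1 (fully open). A call has 1 to 5 rows; each row shifts and turns the commanded pose from where the row before left it, along the tool's axes as they then stand; what a row does not reach is not made up. A row lasts 1/12 s, in which the tool goes at most 41.7 mm and 7.16 degrees, less where a joint would pass 70% of its speed; a pose out of reach is approached as far as the arm can. A call is refused whole if a number of a shift passes 1 or a number of a turn 1, either way. A call with a gripper value outside its range is refused whole. The fingers move at their own pace and stop on an object; the grip force is fixed at half the most. Time passes only in rows, so rows that do not move let the fingers close. It gives the time, the measured TCP pose, the force, the opening and the grip force at its end, in the units of the state.
- manip.read_state(): the state, without advancing time (a new reading comes with each control period).
- manip.get_image(name): name is "side" or "top" or "wrist"; returns a dict with "image" (384x512x3 uint8, red, green, blue), "depth" (384x512 float32, m along the optical axis (not along the pixel's ray), 0 where there is no reading), "camera_matrix" (3x3 intrinsics, pixels), "extrinsics" (4x4, takes a point from camera to world coordinates); the wrist camera has in their place "mount" (4x4, takes a point from camera to tool coordinates, whose origin is the TCP and whose axes are the flange's). Camera axes: x right, y down, z forward; pixel columns grow to the right and rows downward; lengths in m; the calibration is good to about 2 mm. A picture is of the moment at which its call begins: read the wrist's pose just before it.
- manip.hand_in(): hands the job in; it is judged then, once.
The state is a dict: "time": time; "qpos": joint angles; "qd": joint speeds; "joint_torque": joint torques, N m; "tool_pos": TCP position; "tcp_rot": TCP orientation; "wrist_force": force on the tool from outside, world axes, zero at the start; "torque": the same for the moment, N m; "opening": finger opening in m; "grip_force": force on a finger pad.
Only numpy, scipy, OpenCV 4.12 (cv2) and the standard library are available. Lean on these libraries where they do the work, as an engineer would, in place of code of your own. Each camera call takes 0.05 s, during which the arm holds its last target. There are 200 camera calls.

## Working session

There is one attempt and no reset: what is moved stays moved. The work goes in short steps, Python scripts to look and compute and a shell command to move; the robot and the scene stay as the last step left them, time stands still between calls to the robot, and variables do not carry over. Pictures are saved under pics/ and viewed, at most 10 in all, crops included, and the job is handed in when it is done.

```bash
mkdir -p pics
cat > h.py <<'E'
import numpy as np,cv2
from workcell import manip
def grab(n,f):
    d=manip.get_image(n); cv2.imwrite(f'pics/{f}.png',d['image'][:,:,::-1]); np.savez(f'pics/{f}.npz',**d); return d
E
python3 - <<'E'
from h import *
a=grab('top','top0');b=grab('side','side0')
cv2.imwrite('pics/both0.png',cv2.resize(np.vstack([a['image'],b['image']])[:,:,::-1],None,fx=.78,fy=.78))
s=manip.read_state();print(s)
print(a['extrinsics'],a['camera_matrix'],b['extrinsics'])
E
```

```text
{'time': 0.1, 'qpos': array([ 1.02039750e+00,  3.13899696e-01,  4.50991366e-02,  1.30358952e+00,
       -2.02937290e-05,  1.43119184e+00]), 'qd': array([-5.76362596e-04, -1.56880357e-03,  3.72790682e-03, -2.47493018e-05,
        1.49288957e-03, -9.52316665e-04]), 'joint_torque': array([ 2.04087992e-03, -4.81726134e+01,  2.99243939e+01,  1.27138454e-02,
       -1.10046237e-04,  1.48219306e-05]), 'tool_pos': array([0.22939937, 0.52676928, 0.23051528]), 'tcp_rot': array([ 2.03955926e-01,  9.78979747e-01, -7.53351460e-04, -2.59953037e-04]), 'wrist_force': array([ 0.78712286,  0.82609223, -0.15292371]), 'torque': array([-0.00477129, -0.02435746, -0.0811318 ]), 'grip_force': 0.0, 'opening': 0.08519065217710034}
[[-0.01214585 -0.99746497  0.07011503  0.4367585 ]
 [-0.9998981   0.01158955 -0.00833544 -0.00319236]
 [ 0.00750171 -0.07020913 -0.99750409  1.31963756]
 [ 0.          0.          0.          1.        ]] [[430.72122144   0.         264.42724794]
 [  0.         430.72122144 187.4425398 ]
 [  0.           0.           1.        ]] [[ 0.94381368 -0.19470356  0.26703232  0.17130734]
 [-0.33006603 -0.5150264   0.79107789 -1.09599826]
 [-0.01649699 -0.83476843 -0.55035399  0.83368177]
 [ 0.          0.          0.          1.        ]]
```

View pics/top0.png

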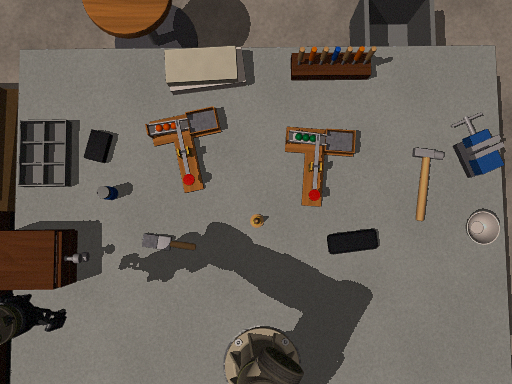

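View pics/side0.png

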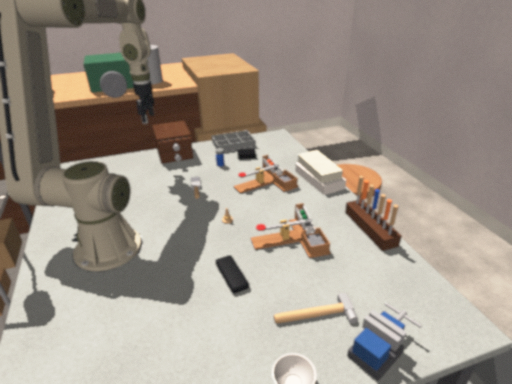

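The top view shows the green feeder's pad at (314,195) and its beads at about (302,137). The orange feeder's pad is at (188,180). In the side view the green feeder's pad is at about (261,227).

```bash
cat >> h.py <<'E'
def blob(d,box,lo=None,kind='red'):
    im=d['image'].astype(int);r,g,b=im[...,0],im[...,1],im[...,2]
    m={'red':(r>130)&(g<60)&(b<60),'green':(g>r+25)&(g>b+10)}[kind]
    x0,y0,x1,y1=box;k=np.zeros_like(m);k[y0:y1,x0:x1]=1;m&=k
    v,u=np.nonzero(m);return np.array([u.mean(),v.mean()]),len(u),np.median(d['depth'][m])
def ray(d,uv,E=None):
    E=d['extrinsics'] if E is None else E
    r=E[:3,:3]@np.linalg.solve(d['camera_matrix'],[*uv,1]);return E[:3,3],r
def meet(rs):
    A=0;b=0
    for o,r in rs:
        r=r/np.linalg.norm(r);P=np.eye(3)-np.outer(r,r);A=A+P;b=b+P@o
    return np.linalg.solve(A,b)
E
python3 - <<'E'
from h import *
a=dict(np.load('pics/top0.npz'));b=dict(np.load('pics/side0.npz'))
for k,ba,bb in [('red',(300,180,330,210),(250,218,275,236)),('green',(285,125,330,150),(290,200,315,235))]:
    pa,na,za=blob(a,ba,kind=k);pb,nb,zb=blob(b,bb,kind=k)
    oa,ra=ray(a,pa);ob,rb=ray(b,pb)
    print(k,pa,na,pb,nb,meet([(oa,ra),(ob,rb)]),'depth',oa+ra*za,ob+rb*zb)
E
```

```text
red [314.05940594 194.76237624] 101 [nan nan] 0 [nan nan nan] depth [ 0.50153343 -0.15755487  0.07100262] [nan nan nan]
green [305.04672897 137.07476636] 107 [303.13888889 214.        ] 36 [ 0.67220084 -0.13519599  0.06312184] depth [ 0.67312395 -0.13561362  0.06072937] [ 0.67187959 -0.13478421  0.0628144 ]h.py:9: RuntimeWarning: Mean of empty slice.
  v,u=np.nonzero(m);return np.array([u.mean(),v.mean()]),len(u),np.median(d['depth'][m])
  ret = ret.dtype.type(ret / rcount)
  return _methods._mean(a, axis=axis, dtype=dtype,
  ret = ret.dtype.type(ret / rcount)
```

```bash
python3 -m jog '[[[-0.7,-0.7,0,0,0,0,0],[-0.7,-0.7,0,0,0,0,0],[-0.7,-0.7,0,0,0,0,0],[-0.7,-0.7,0,0,0,0,0],[-0.7,-0.7,0,0,0,0,0]]]'; python3 -m jog '[[[-0.7,-0.7,0,0,0,0,0],[-0.7,-0.7,0,0,0,0,0],[-0.7,-0.7,0,0,0,0,0],[-0.7,-0.7,0,0,0,0,0],[-0.7,-0.7,0,0,0,0,0]]]'; python3 -m jog '[[[-0.7,-0.7,0,0,0,0,0],[-0.7,-0.7,0,0,0,0,0],[-0.7,-0.7,0,0,0,0,0],[-0.7,-0.7,0,0,0,0,0],[-0.4,-0.4,0,0,0,0,0]]]'
```

```text
time: 0.52
tool_pos: [0.3019, 0.3412, 0.2308]
tcp_rot: [0.203, 0.979, -0.0, -0.0]
wrist_force: [1.4, 0.5, -0.3]
opening: 0.0251
grip_force: 0.0
time: 0.93
tool_pos: [0.3745, 0.1569, 0.2312]
tcp_rot: [0.204, 0.979, 0.0, -0.0]
wrist_force: [0.3, 0.2, -0.1]
opening: 0.0002
grip_force: 0.0
time: 1.35
tool_pos: [0.4417, -0.0132, 0.231]
tcp_rot: [0.205, 0.979, -0.0, 0.0]
wrist_force: [-0.3, 1.3, -0.1]
opening: -0.0
grip_force: 0.0
```

```bash
python3 -m jog '[[[-0.7,-0.7,0,0,0,0,0],[-0.7,-0.7,0,0,0,0,0],[-0.7,-0.7,0,0,0,0,0],[-0.7,-0.7,0,0,0,0,0],[0,0,0,0,0,0,0]]]'
python3 - <<'E'
from h import *
s=manip.read_state(); print(s['tool_pos'],s['tcp_rot'],s['qpos'])
w=grab('wrist','w1'); np.savez('pics/w1s.npz',p=s['tool_pos'],q=s['tcp_rot']);print(w['mount'])
E
```

```text
time: 1.77
tool_pos: [0.501, -0.1634, 0.2301]
tcp_rot: [0.207, 0.978, -0.001, 0.001]
wrist_force: [0.6, 0.1, 0.2]
opening: -0.0003
grip_force: 0.0
[ 0.50101734 -0.16337034  0.23014169] [ 2.06704499e-01  9.78402508e-01 -1.06036198e-03  8.11539827e-04] [-0.46666093  0.21867013 -0.08283563  1.26717937 -0.00163545 -0.05025126]
[[-6.49121207e-04 -9.56026747e-01 -2.93278770e-01  7.55317284e-02]
 [ 9.99999720e-01 -5.11698902e-04 -5.45294120e-04 -1.67541083e-03]
 [ 3.71245339e-04 -2.93279042e-01  9.56026812e-01 -1.43948757e-01]
 [ 0.00000000e+00  0.00000000e+00  0.00000000e+00  1.00000000e+00]]
```

View pics/w1.png

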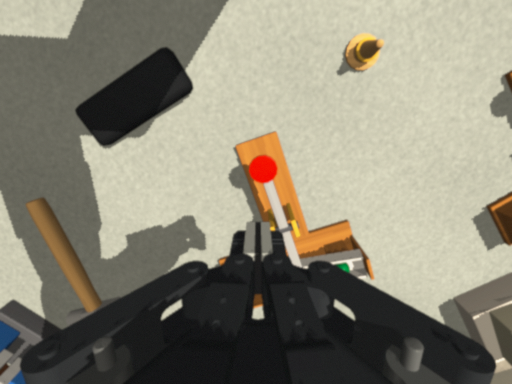

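The wrist view shows the green feeder's pad at about (263,169), with the lever running to a gate at about (345,266) where a green bead shows. Now I'll work out the pad's position.

Run:
```python
from h import *
from scipy.spatial.transform import Rotation as R
w=dict(np.load('pics/w1.npz'));s=np.load('pics/w1s.npz');a=dict(np.load('pics/top0.npz'))
T=np.eye(4);T[:3,:3]=R.from_quat(s['q']).as_matrix();T[:3,3]=s['p'];E=T@w['mount']
p,n,z=blob(w,(240,145,290,195));pa=blob(a,(300,180,330,210))[0]
o,r=ray(w,p,E);P=meet([(o,r),ray(a,pa)]);print(p,n,P,o+r*z)
d=T[:3,:3].T@(P-s['p']);print('tool shift units',d/.04, T[:3,:3])
```

```text
[262.30689655 168.88103448] 580 [ 0.50225679 -0.15952172  0.05957867] [ 0.49928702 -0.15893498  0.07330518]
tool shift units [0.0192195  0.1079438  4.26386404] [[-0.91454518  0.40448212  0.00114966]
 [ 0.40447868  0.91454425 -0.00241042]
 [-0.00202639 -0.00173942 -0.99999643]]
```

```bash
python3 -m jog '[[[0.05,0.12,0.9,0,0,0,0],[0,0,1,0,0,0,0],[0,0,1,0,0,0,0],[0,0,0.4,0,0,0,0],[0,0,0,0,0,0,0]]]'; python3 -m jog '[[[0,0,0.3,0,0,0,0],[0,0,0.3,0,0,0,0],[0,0,0.3,0,0,0,0],[0,0,0.2,0,0,0,0],[0,0,0,0,0,0,0]]]'
python3 - <<'E'
from h import *
s=manip.read_state(); print(s['tool_pos'],s['wrist_force'])
a=grab('top','t2');b=grab('side','s2')
A=cv2.resize(a['image'][100:220,270:370],None,fx=4,fy=4);B=cv2.resize(b['image'][180:270,230:340],(400,480))
cv2.imwrite('pics/c2.png',np.hstack([A,B])[:,:,::-1])
E
```

```text
time: 2.23
tool_pos: [0.4947, -0.1491, 0.0946]
tcp_rot: [0.203, 0.979, 0.001, -0.005]
wrist_force: [-0.6, 1.0, -0.4]
opening: 0.0002
grip_force: 0.0
time: 2.65
tool_pos: [0.499, -0.1515, 0.0554]
tcp_rot: [0.204, 0.979, 0.0, 0.0]
wrist_force: [-0.2, 0.5, 1.6]
opening: -0.0003
grip_force: 0.9
[ 0.4989858  -0.15151384  0.05542261] [-0.16248611  0.48694052  1.60954205]
```

View pics/c2.png

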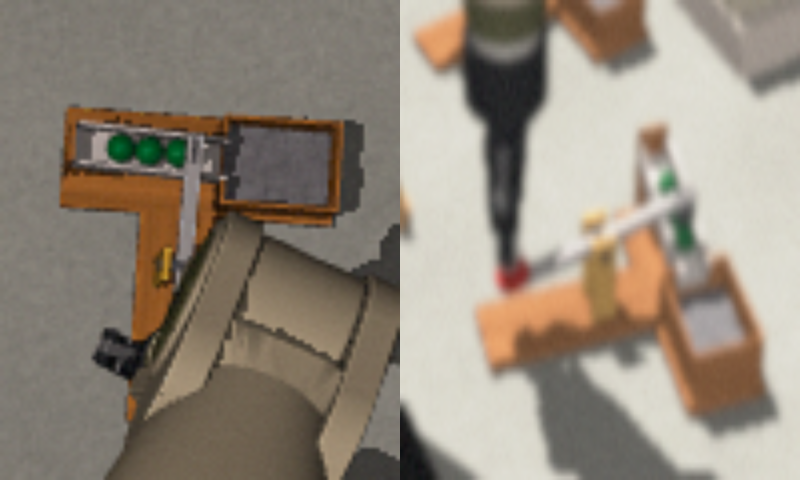

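The fingertips hold the pad down at about (512,275) in the crop. The lever has tilted and the beads are just starting to roll, so I'll press further.

```bash
python3 -m jog '[[[0,0,0.12,0,0,0,0],[0,0,0.12,0,0,0,0],[0,0,0,0,0,0,0],[0,0,0,0,0,0,0],[0,0,0,0,0,0,0]]]'; python3 -m jog '[[[0,0,0,0,0,0,0],[0,0,0,0,0,0,0],[0,0,0,0,0,0,0],[0,0,0,0,0,0,0],[0,0,0,0,0,0,0]]]';python3 -m jog '[[[0,0,0,0,0,0,0],[0,0,0,0,0,0,0],[0,0,0,0,0,0,0],[0,0,0,0,0,0,0],[0,0,0,0,0,0,0]]]'
python3 - <<'E'
from h import *
s=manip.read_state(); print(s['tool_pos'],s['wrist_force'])
a=grab('top','t3');b=grab('side','s3')
A=cv2.resize(a['image'][100:220,270:370],None,fx=4,fy=4);B=cv2.resize(b['image'][180:270,230:340],(400,480))
cv2.imwrite('pics/c3.png',np.hstack([A,B])[:,:,::-1])
E
```

```text
time: 3.17
tool_pos: [0.4992, -0.1522, 0.0459]
tcp_rot: [0.204, 0.979, -0.0, 0.0]
wrist_force: [0.7, 1.0, 2.8]
opening: -0.0001
grip_force: 1.0
time: 3.58
tool_pos: [0.4989, -0.1521, 0.0458]
tcp_rot: [0.204, 0.979, -0.0, 0.0]
wrist_force: [1.7, 0.2, 3.1]
opening: 0.0002
grip_force: 1.1
time: 4.0
tool_pos: [0.4989, -0.1521, 0.0457]
tcp_rot: [0.204, 0.979, -0.0, 0.0]
wrist_force: [0.9, 0.6, 1.3]
opening: -0.0005
grip_force: 1.1
[ 0.49888495 -0.15207946  0.04571074] [0.915655   0.57862104 1.32054862]
```

View pics/c3.png

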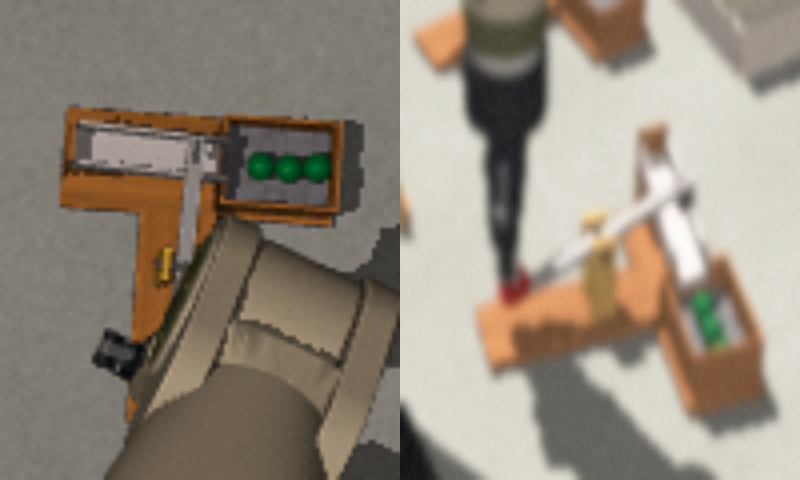

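All three green beads are in the tray, at about (260–318,166), and the chute is empty. I'll release the pad slowly and back away.

```bash
python3 -m jog '[[[0,0,-0.15,0,0,0,0],[0,0,-0.2,0,0,0,0],[0,0,-0.2,0,0,0,0],[0,0,-0.2,0,0,0,0],[0,0,-0.3,0,0,0,0]]]'; python3 -m jog '[[[0,0,-0.8,0,0,0,0],[0,0,-0.9,0,0,0,0],[0,0,-0.9,0,0,0,0],[0,0,-0.9,0,0,0,0],[0,0,0,0,0,0,0]]]';python3 -m jog '[[[0,0,0,0,0,0,0],[0,0,0,0,0,0,0],[0,0,0,0,0,0,0],[0,0,0,0,0,0,0],[0,0,0,0,0,0,0]]]'
python3 - <<'E'
from h import *
a=grab('top','t4');b=grab('side','s4')
A=cv2.resize(a['image'][100:220,270:370],None,fx=4,fy=4);B=cv2.resize(b['image'][180:270,230:340],(400,480))
cv2.imwrite('pics/c4.png',np.hstack([A,B])[:,:,::-1])
E
```

```text
time: 4.52
tool_pos: [0.4984, -0.1517, 0.0881]
tcp_rot: [0.204, 0.979, 0.0, -0.0]
wrist_force: [0.2, -0.3, -0.2]
opening: -0.0001
grip_force: 0.0
time: 4.93
tool_pos: [0.5021, -0.1534, 0.236]
tcp_rot: [0.204, 0.979, -0.001, 0.006]
wrist_force: [1.0, -0.3, 0.0]
opening: -0.0004
grip_force: 0.0
time: 5.35
tool_pos: [0.4981, -0.1517, 0.2263]
tcp_rot: [0.204, 0.979, 0.0, -0.001]
wrist_force: [-0.3, 0.6, 0.3]
opening: -0.0004
grip_force: 0.0
```

View pics/c4.png

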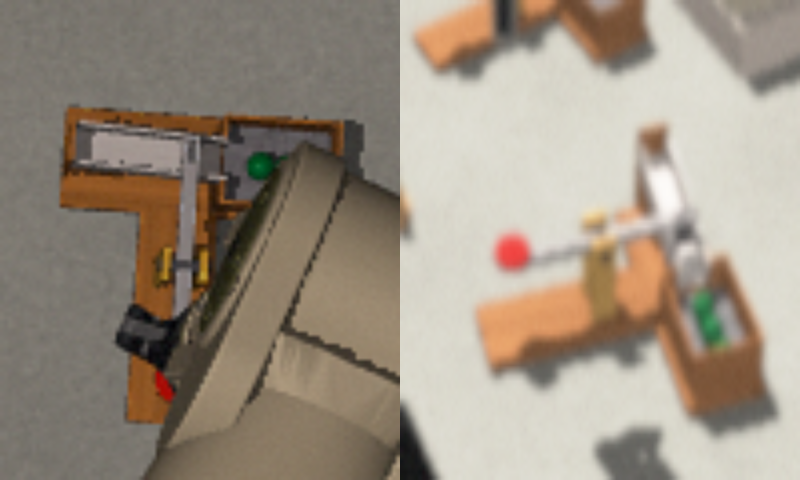

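The pad is back up at about (512,252) in the crop, the gate is shut, and the beads are in the tray.

```bash
python3 -c "
from workcell import manip
print(manip.hand_in())"
```

```text
the job is handed in; nothing more can be done
None
```

All three green beads are in their tray, the pad is back up with the gate shut, the arm touched only the pad, and the job was handed in at about 5.5 s.

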